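# Mix the touch-up paint under the stairs

## Task

Swing the orange lid of the case up and over until it stays open by itself, lift the green-capped paint jar out, press it upright in the middle of the mixer's red pad until the pad is fully down and hold it there for two seconds. Then stand the green jar upright, wholly on the round black mat, and let go: set it down without dropping or tipping it, leave the white jar standing in the open case, and do not knock the things lying around.

Things in the scene. Friction and masses are not known exactly. Their poses are not given: they have to be found in the camera images.
- case: Grey lower half of a hinged case, fixed: 152 (x) x 202 (y) x 65 mm high, walls 6 mm, inner floor 12 mm above the bench. Origin: centre of its underside. Its x axis points from the handle (robot) side to the hinge side, z up. Stands left or right of the mat, the mixer on the other side. Two jars stand in it, about 45 mm either side of its centre along y, in either order.
- case_lid (a joint): Hinge of the orange shell lid (152 x 202 mm, 40 mm deep, 0.25 kg) along the far (+x) rim of the case. 0 = shut, grows as it opens, 1.57 = upright, stop at 1.9. No spring: it falls shut when released below about 1.35 and falls on to the 1.9 stop by itself beyond that. Needs about 1.5 N at the bar.
- lid_bar (a point): Middle of the lid's steel pull bar: round, 10 mm diameter, 90 mm long, parallel to the case's y axis, its centre 40 mm out from the lid's front face, with arms at its ends. When shut it is 80 mm above the bench and is pinched from above, one finger before and one behind it; it may turn between the fingers. 192 mm from the hinge line along the lid, 15 mm above it.
- lid_hinge (a point): Middle of the lid's hinge axis, on the far rim of the case 65 mm above the bench; the axis is parallel to the case's y axis. The bar moves on a circle of 193 mm radius about it, up and away from the robot.
- green_jar: The jar to mix: upright closed cylinder 54 mm diameter, 80 mm high, green cap (top 24 mm) and green band, glass, about 0.22 kg. Origin: centre of its underside; z along its axis, up. It stands loose in the case, 12 mm above the bench.
- white_jar: Same jar with white cap and white band, stays standing in the case. Origin: centre of its underside.
- mixer: Touch mixer fixed to the bench: white housing 130 x 150 x 57 mm with a black cone up to 80 mm above the bench, red pad on top. Origin: centre of its underside.
- pad_top (a point): Centre of the top face of the mixer's red pad (72 mm diameter, flat), 105 mm above the bench when up, 93 mm when fully down. It moves with the pad.
- pad (a joint): Travel of the sprung pad: 0 = up, 0.012 m = fully down on its stop. Starts to move at about 4 N, needs 10 N at full travel.
- mat: Round black rubber mat, 110 mm diameter, 6 mm thick, fixed. Origin: centre of its underside, at bench height.
- brush: Loose paint brush 200 mm long lying beyond the mat, bystander.
- sanding_block: Loose cork sanding block 70 x 110 x 35 mm at the back left, bystander.
- mug: Loose blue mug 80 mm diameter, 90 mm high, on the far left, bystander.
- tape_roll: Loose roll of paper tape 100 mm diameter, 30 mm high, on the far right, bystander.
- offcut: Loose wood offcut 150 x 60 x 22 mm, on the far right, bystander.
There are look-alikes about, which are no part of the job. Of the things shaped like the mat, the black one is meant. What is shaped like the mixer but purple or yellow is not meant.

How it is judged:
By the outcome, as a careful person would: the job done as asked, in the order asked, and still so for the second after the job is handed in, with the robot touching nothing.
It also fails if it takes over 64 s, if anything falls off the work surface, if the arm or the gripper's body presses on something with over 40 N, if the wrist force passes 120 N, or if a joint passes its speed limit or range.

## Robot

A 7-joint arm with a two-finger parallel gripper is mounted at the origin on the work surface. World frame = base frame: x ahead of the robot, y to its left, z up, the work surface at z = 0. Lengths are in m, angles in rad, forces in N, time in s.
With the tool pointing down it reaches from about 0.4 to 0.85 m from the base axis. Payload 10.4 kg.
Tool frame: the origin (TCP) lies on the centre line of the jaws, within the pads' length; the fingertips stand 11 mm ahead of it and the grasp point (between the pads) lies 8 mm behind it (tip_reach is the distance from the TCP to the fingertips, in m); z points along the fingers, y is the line along which they close (so a half turn about z gives the same grasp; the last joint's range is limited). The gripper opens to 85 mm and grips with 20 to 120 N. Pads are 22 mm wide; open, the fingers measure 114 mm over their backs; the gripper's body (76 mm by 85 mm) begins 54 mm behind the grasp point. The pads swing forward as they close: fully open they stand 13 mm farther back than shut.
Start: joints at [-1.243, 0.332, -0.065, 1.46, 0.022, 1.35, -0.088], TCP at [0.215, 0.587, 0.242] pointing down, gripper open.
Joint ranges: [-2.6, 2.6], [-0.5, 2.12], [-1.47, 1.34], [0.16, 2.42], [-1.27, 4.41], [0.06, 2.06], [-2.6, 2.6]. Speed limits (rad/s): [2.22, 2.22, 2.79, 2.79, 3.14, 3.14, 3.14].

## Interface

Orientations are given as a unit quaternion [x, y, z, w].
In Python, from workcell import get_obs, camera, hand_in, tip_reach gives the robot as it stands. The module is installed in compiled form; this text tells all that it offers.
- The arm moves only by the tool move_arm, never from a script. Its argument "plan" is a list of rows, each an object with "delta_pos": the shift along the tool's x, y, z in shares of 80 cm (1.0 is 80 cm), a list of three; "turn": the turn, a rotation vector about the tool's x, y, z in parts of the range, where 1.0 means pi/2 rad, a list of three; "fingers": the closure, from 0 (fully open) to 1 (shut). A call has 1 to 12 rows; each row is the pose to reach, as a shift and turn from the pose commanded when the call began, along the tool's axes at that moment; what a row does not reach only later rows make up. A row lasts 1/8 s, in which the tool goes at most 62.5 mm and 10.7 degrees, less where a joint would pass 70% of its speed; a pose out of reach is approached as far as the arm can. No shift or turn number may pass 1 either way. A call with a gripper value outside its range is refused whole. The fingers move at their own pace and stop on an object; "force" is the grip in N (left out, the last holds). Time passes only in rows, so rows that repeat a pose let the fingers close. It gives the time, the measured TCP pose, the force, the opening and the grip force at its end, in the units of the state.
- get_obs(): the state, without advancing time (a new reading comes with each control period).
- camera(name): name is "scene" or "top" or "wrist"; returns a dict with "color" (420x560x3 uint8, red, green, blue), "range_z" (420x560 float32, m along the optical axis (not along the pixel's ray), 0 where there is no reading), "fx", "fy", "cx", "cy" (pixels), "R" (3x3) and "t" (3): a world point X has camera coordinates R X + t; the wrist camera has in their place "tool_from_camera" (4x4, takes a point from camera to tool coordinates, whose origin is the TCP and whose axes are the flange's). Camera axes: x right, y down, z forward; pixel columns grow to the right and rows downward; lengths in m; the calibration is good to about 2 mm. The wrist camera is an equidistant fisheye: a pixel r from the principal point sees the ray r / f radians off the axis. A picture is of the moment at which its call begins: read the wrist's pose just before it.
- hand_in(): hands the job in; it is judged then, once.
The state is a dict: "clock": time; "joint_pos": joint angles; "joint_velocities": joint speeds; "tau": joint torques, N m; "position": TCP position; "ee_rot": TCP orientation; "ft_force": force on the tool from outside, world axes, zero at the start; "torque": the same for the moment, N m; "grip_width": opening from 0.0 (shut) to 1.0 (fully open); "grasp_force": force on a finger pad.
Only numpy, scipy, OpenCV 4.12 (cv2) and the standard library are available. Lean on these libraries where they do the work, as an engineer would, in place of code of your own. Each camera call takes 0.05 s, during which the arm holds its last target. There are 200 camera calls.

## Working session

There is one attempt and no reset: what is moved stays moved. The work goes in short steps, Python scripts to look and compute and a tool call to move; the robot and the scene stay as the last step left them, time stands still between calls to the robot, and variables do not carry over. Pictures are saved under pics/ and viewed, at most 10 in all, crops included, and the job is handed in when it is done.

Besides the shell and the picture viewer there is one more tool, called after "Call:" as name([rows], argument=value, ...), one row to a line, values as JSON. move_arm: Moves the arm, as the interface text tells. Its arguments: {"type":"object","properties":{"plan":{"type":"array","items":{"type":"object","properties":{"delta_pos":{"type":"array","items":{"type":"number"}},"turn":{"type":"array","items":{"type":"number"}},"fingers":{"type":"number"}}}},"force":{"type":"number"}},"required":["plan"]}

```bash
mkdir -p pics
cat > h.py <<'E'
import numpy as np,cv2
from workcell import get_obs,camera,hand_in,tip_reach
from scipy.spatial.transform import Rotation as R
def world(c):
    v,u=np.mgrid[0:420,0:560];z=c["range_z"]
    P=np.stack([(u-c["cx"])/c["fx"]*z,(v-c["cy"])/c["fy"]*z,z],-1)
    W=(P-np.array(c["t"]))@np.array(c["R"]); W[z==0]=np.nan
    return W
def save(n,im): cv2.imwrite("pics/"+n,cv2.cvtColor(np.ascontiguousarray(im),cv2.COLOR_RGB2BGR))
E
python3 - <<'E'
from h import *
o=get_obs();print(o["clock"],o["position"],o["ee_rot"],tip_reach,o["grip_width"],o["ft_force"])
print(R.from_quat(o["ee_rot"]).as_matrix().round(3))
for n in("top","scene"):
    c=camera(n);np.savez(n+".npz",**c);save(n+".png",cv2.resize(c["color"],(800,600)));print(n,c["fx"],np.array(c["R"]).round(2).tolist(),c["t"])
E
```

```text
0.0 [0.21462411 0.58658382 0.2414944 ] [ 1.74476767e-01  9.84661007e-01 -7.39057033e-04 -1.10033823e-04] 0.011 1.0019275582898652 [ 0.10537573 -0.28902924 -0.3685398 ]
[[-0.939  0.344 -0.   ]
 [ 0.344  0.939 -0.001]
 [-0.    -0.001 -1.   ]]
top 477.71052246964945 [[0.01, -1.0, -0.03], [-1.0, -0.01, -0.07], [0.06, 0.03, -1.0]] [0.00401771 0.51088482 1.40631182]
scene 530.4789097988591 [[0.24, 0.97, 0.01], [0.81, -0.19, -0.55], [-0.54, 0.14, -0.83]] [-0.11208689 -0.34448214  1.92469853]
```

View pics/top.png

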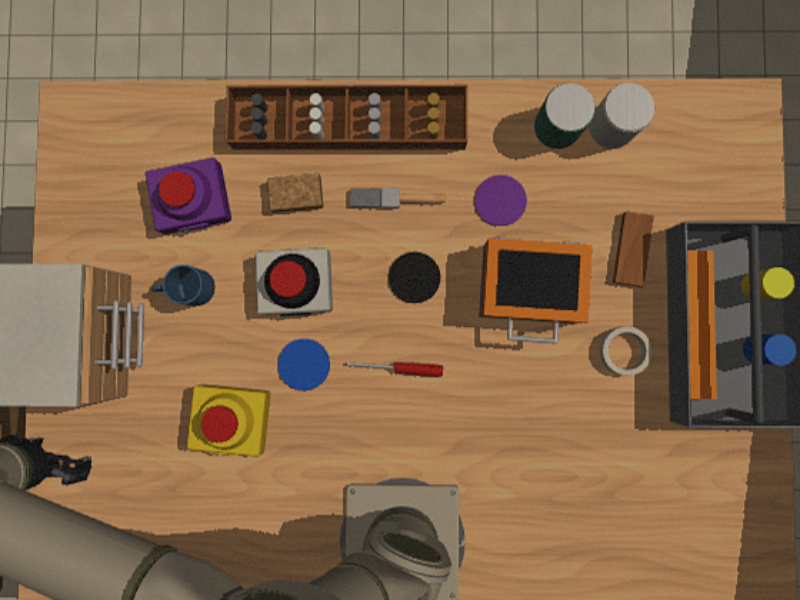

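View pics/scene.png

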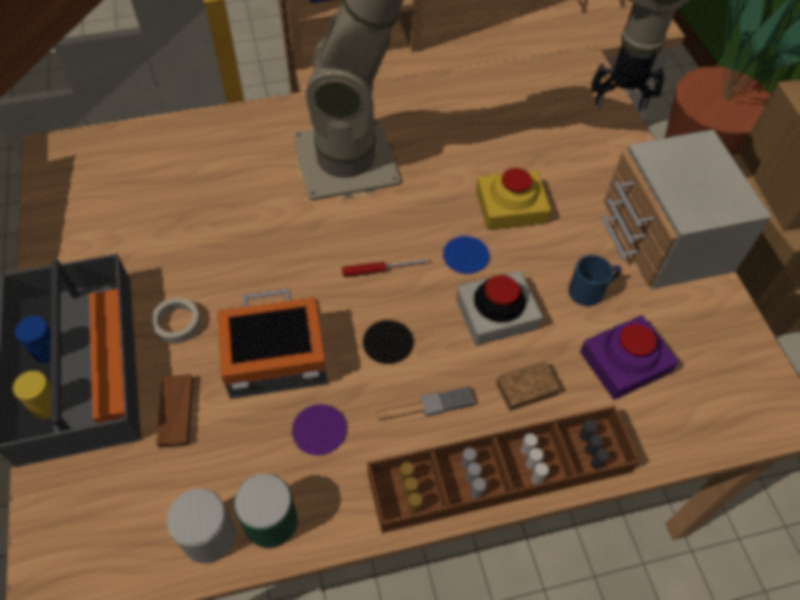

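Top view (800x600 px):
- **Case:** orange lid at (537,280), pull bar at (533,338).
- **Mat:** candidates are black (414,277), purple (500,200) and blue (303,364). I choose the black one.
- **Mixer:** candidates are white (293,281), purple (187,195) and yellow (228,420). I choose the white one.

The other open box, with orange, at the right (740,330) is no part of the job.

```bash
cat > m.py <<'E'
from h import *
for n in("top","scene"):
    c=dict(np.load(n+".npz"));W=world(c);hsv=cv2.cvtColor(c["color"],cv2.COLOR_RGB2HSV)
    z=W[...,2];X=W[...,0];Y=W[...,1]
    if n=="top":
        for nm,(u,v) in dict(mat=(414,277),case=(537,280),pad=(288,279)).items():
            print(nm,W[int(v*.7),int(u*.7)].round(3))
        c0=W[196,376];m0=W[194,290];p0=W[195,201]
    def near(q,r): return np.hypot(X-q[0],Y-q[1])<r
    H,S,V=cv2.split(hsv)
    def circ(mask,nm):
        mask=cv2.morphologyEx(mask.astype(np.uint8),cv2.MORPH_OPEN,np.ones((3,3)))
        pts=W[mask>0];e=pts[:,:2].astype(np.float32);(a,b),r=cv2.minEnclosingCircle(e)
        print(n,nm,"circ",round(a,4),round(b,4),"r",round(r,4),"mean",pts.mean(0).round(4),"zmed",np.median(pts[:,2]).round(4))
    circ(near(m0,.075)&(V<60)&(z<.03),"mat")
    circ(near(p0,.06)&((H<8)|(H>172))&(S>130),"pad")
    lid=near(c0,.14)&(z>.088)
    pts=W[lid];rect=cv2.minAreaRect(pts[:,:2].astype(np.float32));print(n,"lid",rect,np.median(pts[:,2]))
    print(" box",cv2.boxPoints(rect).round(3).tolist())
    hs=near(p0,.12)&(z>.045)&(z<.07)&(S<60);rect=cv2.minAreaRect(W[hs][:,:2].astype(np.float32));print(n,"housing",rect,np.median(z[hs]))
    bar=(X<c0[0]-.075)&near(c0,.16)&(z>.03)&(S<90)
    pts=W[bar];print(n,"bar",len(pts),np.median(pts,0).round(4),pts.min(0).round(3),pts.max(0).round(3),"y/x slope",np.polyfit(pts[:,1],pts[:,0],1).round(3))
c=dict(np.load("top.npz"));save("crop.png",cv2.resize(c["color"][150:260,160:430],(800,326),interpolation=cv2.INTER_CUBIC))
E
python3 m.py
```

```text
mat [ 0.548 -0.021  0.003]
case [ 0.531 -0.26   0.111]
pad [0.532 0.226 0.104]
top mat circ 0.5454 -0.0226 r 0.0548 mean [ 0.5444 -0.0225  0.0062] zmed 0.0063
top pad circ 0.5325 0.2282 r 0.038 mean [0.532  0.2255 0.1038] zmed 0.1046
top lid ((0.511590301990509, -0.26218095421791077), (0.20283979177474976, 0.1953435093164444), 86.32193756103516) 0.10736986247108547
 box [[0.40799999237060547, -0.3569999933242798], [0.6029999852180481, -0.3700000047683716], [0.6159999966621399, -0.16699999570846558], [0.42100000381469727, -0.1550000011920929]]
top housing ((0.5319872498512268, 0.2258983850479126), (0.1278376281261444, 0.15027087926864624), 3.1030797958374023) 0.057027594778179355
top bar 198 [ 0.4201 -0.2579  0.0855] [ 0.412 -0.333  0.037] [ 0.455 -0.207  0.091] y/x slope [0.024 0.432]
scene mat circ 0.5472 -0.0238 r 0.0531 mean [ 0.548  -0.024   0.0059] zmed 0.0059
scene pad circ 0.5285 0.2285 r 0.0435 mean [0.5376 0.2226 0.1002] zmed 0.1033
scene lid ((0.5145332217216492, -0.2625669836997986), (0.2023441642522812, 0.19487106800079346), 86.55596160888672) 0.10657616368639564
 box [[0.41100001335144043, -0.3580000102519989], [0.6060000061988831, -0.36899998784065247], [0.6179999709129333, -0.16699999570846558], [0.4230000078678131, -0.15600000321865082]]
scene housing ((0.5355395078659058, 0.22450155019760132), (0.13039171695709229, 0.14831462502479553), 3.095273494720459) 0.05651772844199365
scene bar 134 [ 0.4195 -0.2573  0.0832] [ 0.407 -0.307  0.071] [ 0.449 -0.209  0.091] y/x slope [0.07  0.439]
```

View pics/crop.png

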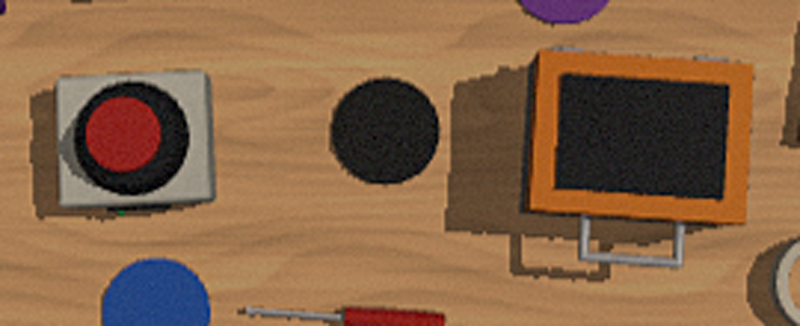

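The crop confirms the choice: orange case with its steel bar below it at (632,262), black mat at (385,130), and the white mixer's red pad at (123,135).

Measured positions:

| Item | Position |
|---|---|
| Bar | (0.420, -0.257, 0.080) |
| Hinge | (0.611, -0.2685) |
| Case yaw | -0.062 |
| Mat | (0.546, -0.023) |
| Pad | (0.532, 0.226, 0.1046) |

Next, a helper to convert world targets to tool moves.

```bash
cat >> h.py <<'E'
def tgt(yaw):  # tool down, tool y at world angle yaw
    y=np.array([np.cos(yaw),np.sin(yaw),0]);z=np.array([0,0,-1.]);return R.from_matrix(np.stack([np.cross(y,z),y,z],1))
def rows(*wps):
    o=get_obs();R0=R.from_quat(o["ee_rot"]);p0=o["position"]
    print("t",round(o["clock"],2),"p",p0.round(4),"yaw",round(np.arctan2(*R0.as_matrix()[1::-1,1]),4),"tilt",R0.as_matrix()[2].round(4),"w",round(o["grip_width"],3),"gf",o["grasp_force"],"F",np.round(o["ft_force"],2))
    for x,y,z,yaw in wps:
        print(R0.inv().apply(np.array([x,y,z])-p0).round(4).tolist(),(R0.inv()*tgt(yaw)).as_rotvec().round(3).tolist())
E
python3 -c "
from h import *
rows((.36,.40,.3,.8),(.5,.15,.3,.3),(.5,-.1,.3,-.062),(.42,-.257,.16,-.062))"
```

```text
t 0.1 p [0.2146 0.5866 0.2416] yaw 1.2201 tilt [-1.0e-04 -1.3e-03 -1.0e+00] w 1.0 gf 0.0 F [ 0.07 -0.02 -0.55]
[-0.2006, -0.1254, -0.0582] [-0.001, 0.0, 0.42]
[-0.418, -0.3121, -0.058] [-0.001, 0.001, 0.92]
[-0.5039, -0.5469, -0.0577] [-0.001, 0.001, 1.282]
[-0.4827, -0.7216, 0.0825] [-0.001, 0.001, 1.282]
```

The manual's scale: shifts go in shares of 80 cm and turns go in shares of pi/2 rad. Converting my numbers, -0.49 m is -0.6125, -0.418 m is -0.5225, 0.92 rad is 0.5857.

Call:
move_arm([
  {"delta_pos":[-0.0625,-0.0375,-0.0375],"turn":[0,0,0.0637],"fingers":0.66},
  {"delta_pos":[-0.125,-0.075,-0.0725],"turn":[0,0,0.1273],"fingers":0.66},
  {"delta_pos":[-0.1875,-0.1125,-0.0725],"turn":[0,0,0.191],"fingers":0.66},
  {"delta_pos":[-0.25,-0.1563,-0.0725],"turn":[0,0,0.2674],"fingers":0.66},
  {"delta_pos":[-0.3,-0.2063,-0.0725],"turn":[0,0,0.331],"fingers":0.66},
  {"delta_pos":[-0.3563,-0.25,-0.0725],"turn":[0,0,0.3947],"fingers":0.66},
  {"delta_pos":[-0.4125,-0.3,-0.0725],"turn":[0,0,0.4584],"fingers":0.66},
  {"delta_pos":[-0.4688,-0.3438,-0.0725],"turn":[0,0,0.522],"fingers":0.66},
  {"delta_pos":[-0.5225,-0.39,-0.0725],"turn":[0,0,0.5857],"fingers":0.66},
  {"delta_pos":[-0.55,-0.4625,-0.0725],"turn":[0,0,0.6494],"fingers":0.66},
  {"delta_pos":[-0.575,-0.5375,-0.0725],"turn":[0,0,0.713],"fingers":0.66},
  {"delta_pos":[-0.6,-0.6125,-0.0725],"turn":[0,0,0.7767],"fingers":0.66},
], force=30)

```text
clock: 1.6
position: [0.4967, -0.0387, 0.3001]
ee_rot: [0.708, 0.706, 0.0, -0.0]
ft_force: [1.8, -0.6, 0.3]
grip_width: 0.34
grasp_force: 0.0
```

```bash
python3 -c "
from h import *
rows((.5,-.1,.3,-.062),(.42,-.257,.16,-.062))"
```

```text
t 1.6 p [ 0.4967 -0.0387  0.3001] yaw -0.0032 tilt [ 2.e-04 -2.e-04 -1.e+00] w 0.34 gf 0.0 F [ 1.75 -0.64  0.32]
[-0.0613, 0.0035, 0.0001] [-0.0, -0.0, 0.059]
[-0.2186, -0.076, 0.1401] [-0.0, -0.0, 0.059]
```

Scaled: -0.219 m is -0.2738, -0.076 m is -0.095, 0.059 rad is 0.0376.

Call:
move_arm([
  {"delta_pos":[-0.0688,-0.0238,0.0438],"turn":[0,0,0.0376]},
  {"delta_pos":[-0.1375,-0.0475,0.0875],"turn":[0,0,0.0376]},
  {"delta_pos":[-0.2063,-0.0713,0.1313],"turn":[0,0,0.0376]},
  {"delta_pos":[-0.2738,-0.095,0.175],"turn":[0,0,0.0376]},
  {"delta_pos":[-0.2738,-0.095,0.175],"turn":[0,0,0.0376]},
  {"delta_pos":[-0.2738,-0.095,0.175],"turn":[0,0,0.0376]},
])

```text
validation failed for argument at $.pl...
```

Run:
```python
from h import *
rows((.42,-.257,.088,-.062))
o=get_obs();c=camera("wrist");np.savez("w1.npz",pos=o["position"],q=o["ee_rot"],**c)
print(c["fx"],c["cx"],c["cy"],np.array(c["tool_from_camera"]).round(3).tolist())
save("w1.png",cv2.resize(c["color"],(800,600)))
t=camera("top");W=world(t);m=(np.hypot(W[...,0]-.42,W[...,1]+.257)<.03);print(np.nanmax(W[...,2][m]))
```

```text
t 1.6 p [ 0.4967 -0.0387  0.3001] yaw -0.0032 tilt [ 2.e-04 -2.e-04 -1.e+00] w 0.34 gf 0.0 F [ 1.75 -0.64  0.32]
[-0.2186, -0.0759, 0.2121] [-0.0, -0.0, 0.059]
325.19226210127806 275.9465893558573 201.7148361852814 [[0.0, -0.963, -0.27, 0.069], [1.0, 0.0, -0.001, 0.001], [0.001, -0.27, 0.963, -0.132], [0.0, 0.0, 0.0, 1.0]]
0.09133587273629722
```

View pics/w1.png

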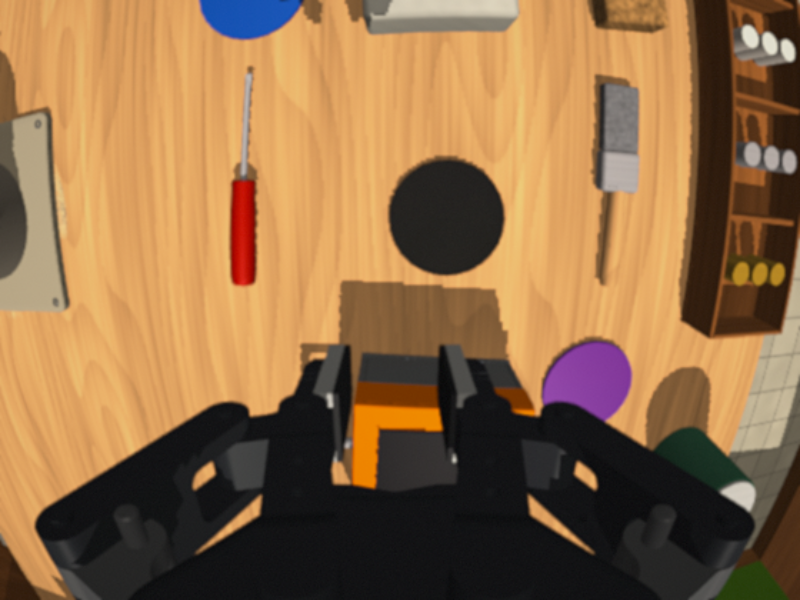

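The move was refused because "fingers" was missing from its rows. The wrist picture therefore still shows the view over the mat (447,215), with the lid at (430,430) between the fingers. I'm resending it with "fingers".

Scaled: -0.219 m is -0.2738, -0.165 m is -0.2063, 0.059 rad is 0.0376.

Call:
move_arm([
  {"delta_pos":[-0.0688,-0.0238,0.0438],"turn":[0,0,0.0376],"fingers":0.66},
  {"delta_pos":[-0.1375,-0.0475,0.0875],"turn":[0,0,0.0376],"fingers":0.66},
  {"delta_pos":[-0.2063,-0.0713,0.1313],"turn":[0,0,0.0376],"fingers":0.66},
  {"delta_pos":[-0.2738,-0.095,0.175],"turn":[0,0,0.0376],"fingers":0.66},
  {"delta_pos":[-0.2738,-0.095,0.175],"turn":[0,0,0.0376],"fingers":0.66},
  {"delta_pos":[-0.2738,-0.095,0.175],"turn":[0,0,0.0376],"fingers":0.66},
])

```text
clock: 2.45
position: [0.4201, -0.2563, 0.1595]
ee_rot: [0.729, 0.685, -0.001, -0.001]
ft_force: [0.5, 0.6, -0.2]
grip_width: 0.338
grasp_force: 0.0
```

Run:
```python
from h import *
rows((.42,-.257,.088,-.062))
o=get_obs();c=camera("wrist");np.savez("w2.npz",pos=o["position"],q=o["ee_rot"],**c)
save("w2.png",cv2.resize(c["color"],(800,600)))
```

```text
t 2.45 p [ 0.4201 -0.2563  0.1595] yaw -0.0616 tilt [-0.     -0.0021 -1.    ] w 0.338 gf 0.0 F [ 0.5   0.57 -0.2 ]
[-0.0007, 0.0001, 0.0715] [-0.002, 0.0, 0.0]
```

View pics/w2.png

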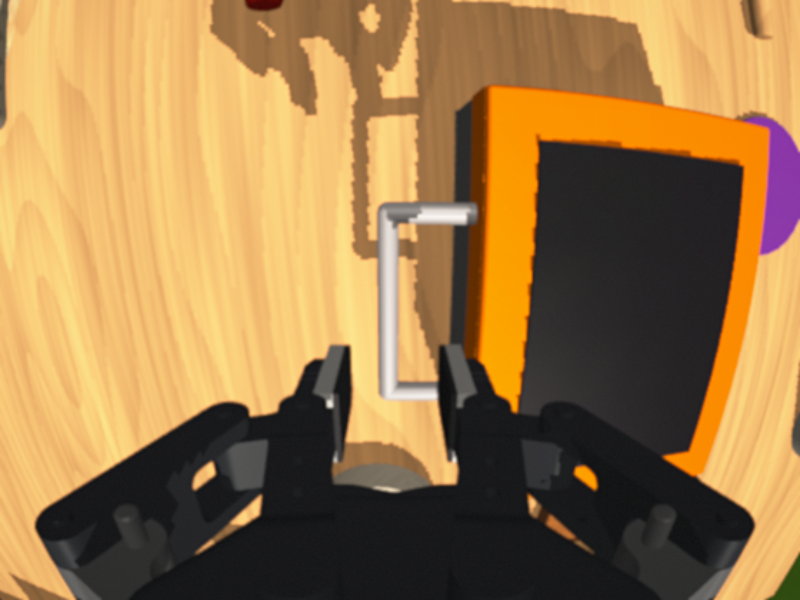

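The bar is centred between the fingers (388,300) and the lid edge is clear of the right finger. I descend and pinch.

Scaled: 0.085 m is 0.1063, 0.075 m is 0.0938.

Call:
move_arm([
  {"delta_pos":[0,-0.0013,0.05],"turn":[0,0,0],"fingers":0.66},
  {"delta_pos":[0,-0.0013,0.0938],"turn":[0,0,0],"fingers":0.66},
  {"delta_pos":[0,-0.0013,0.1063],"turn":[0,0,0],"fingers":0.66},
  {"delta_pos":[0,-0.0013,0.1063],"turn":[0,0,0],"fingers":0.66},
  {"delta_pos":[0,-0.0013,0.1063],"turn":[0,0,0],"fingers":1},
  {"delta_pos":[0,-0.0013,0.1063],"turn":[0,0,0],"fingers":1},
  {"delta_pos":[0,-0.0013,0.1063],"turn":[0,0,0],"fingers":1},
  {"delta_pos":[0,-0.0013,0.1063],"turn":[0,0,0],"fingers":1},
], force=30)

```text
clock: 3.5
position: [0.4169, -0.2554, 0.0759]
ee_rot: [0.728, 0.685, -0.001, -0.003]
ft_force: [-18.7, 3.6, 15.3]
grip_width: 0.103
grasp_force: 29.8
```

Run:
```python
from h import *
o=get_obs();p=o["position"];h=np.array([.611,-.2685]);d=np.array([np.cos(.062),-np.sin(.062)])
print(p,(h-p[:2])@d)
R0=.1925;o0=np.arctan2(.015,.192)
rows()
for th in np.arange(.08,1.78,.08):
    a=th+o0;dx=.192-R0*np.cos(a);dz=R0*np.sin(a)-.015
    print(round(th,2),[0,round(dx,3),round(-dz,3)])
```

```text
[ 0.41693927 -0.25538969  0.07587395] 0.19450018071837985
t 3.5 p [ 0.4169 -0.2554  0.0759] yaw -0.0607 tilt [ 0.0029 -0.0057 -1.    ] w 0.103 gf 29.770680963993073 F [-18.65   3.62  15.29]
0.08 [0, np.float64(0.002), np.float64(-0.015)]
0.16 [0, np.float64(0.005), np.float64(-0.03)]
0.24 [0, np.float64(0.009), np.float64(-0.045)]
0.32 [0, np.float64(0.015), np.float64(-0.06)]
0.4 [0, np.float64(0.021), np.float64(-0.074)]
0.48 [0, np.float64(0.029), np.float64(-0.087)]
0.56 [0, np.float64(0.037), np.float64(-0.1)]
0.64 [0, np.float64(0.047), np.float64(-0.112)]
0.72 [0, np.float64(0.058), np.float64(-0.123)]
0.8 [0, np.float64(0.069), np.float64(-0.133)]
0.88 [0, np.float64(0.081), np.float64(-0.142)]
0.96 [0, np.float64(0.094), np.float64(-0.151)]
1.04 [0, np.float64(0.108), np.float64(-0.158)]
1.12 [0, np.float64(0.122), np.float64(-0.164)]
1.2 [0, np.float64(0.136), np.float64(-0.169)]
1.28 [0, np.float64(0.151), np.float64(-0.173)]
1.36 [0, np.float64(0.167), np.float64(-0.176)]
1.44 [0, np.float64(0.182), np.float64(-0.177)]
1.52 [0, np.float64(0.197), np.float64(-0.177)]
1.6 [0, np.float64(0.213), np.float64(-0.176)]
1.68 [0, np.float64(0.228), np.float64(-0.174)]
1.76 [0, np.float64(0.243), np.float64(-0.171)]
```

The pinch is solid. The bar lies about 3 mm robotward of the command, so I shift by that and follow the arc.

Call:
move_arm([
  {"delta_pos":[0,-0.0025,-0.015],"turn":[0,0,0],"fingers":1},
  {"delta_pos":[0,0.0025,-0.0375],"turn":[0,0,0],"fingers":1},
  {"delta_pos":[0,0.0075,-0.0563],"turn":[0,0,0],"fingers":1},
  {"delta_pos":[0,0.015,-0.075],"turn":[0,0,0],"fingers":1},
  {"delta_pos":[0,0.0225,-0.0925],"turn":[0,0,0],"fingers":1},
  {"delta_pos":[0,0.0325,-0.1088],"turn":[0,0,0],"fingers":1},
  {"delta_pos":[0,0.0425,-0.125],"turn":[0,0,0],"fingers":1},
  {"delta_pos":[0,0.055,-0.14],"turn":[0,0,0],"fingers":1},
  {"delta_pos":[0,0.0688,-0.1538],"turn":[0,0,0],"fingers":1},
  {"delta_pos":[0,0.0825,-0.1663],"turn":[0,0,0],"fingers":1},
  {"delta_pos":[0,0.0975,-0.1775],"turn":[0,0,0],"fingers":1},
  {"delta_pos":[0,0.1138,-0.1888],"turn":[0,0,0],"fingers":1},
], force=30)

```text
clock: 5.0
position: [0.511, -0.2615, 0.2292]
ee_rot: [0.728, 0.686, 0.001, 0.0]
ft_force: [-5.6, 1.1, 7.6]
grip_width: 0.103
grasp_force: 30.0
```

Scaled: 0.148 m is 0.185, 0.103 m is 0.1288.

Call:
move_arm([
  {"delta_pos":[0,0.0175,-0.0088],"turn":[0,0,0],"fingers":1},
  {"delta_pos":[0,0.035,-0.0163],"turn":[0,0,0],"fingers":1},
  {"delta_pos":[0,0.0525,-0.0225],"turn":[0,0,0],"fingers":1},
  {"delta_pos":[0,0.0713,-0.0275],"turn":[0,0,0],"fingers":1},
  {"delta_pos":[0,0.0913,-0.0313],"turn":[0,0,0],"fingers":1},
  {"delta_pos":[0,0.11,-0.0325],"turn":[0,0,0],"fingers":1},
  {"delta_pos":[0,0.1288,-0.0325],"turn":[0,0,0],"fingers":1},
  {"delta_pos":[0,0.1488,-0.0313],"turn":[0,0,0],"fingers":1},
  {"delta_pos":[0,0.1675,-0.0288],"turn":[0,0,0],"fingers":1},
  {"delta_pos":[0,0.185,-0.025],"turn":[0,0,0],"fingers":1},
  {"delta_pos":[0,0.185,-0.025],"turn":[0,0,0],"fingers":1},
], force=30)

```text
clock: 6.38
position: [0.66, -0.2707, 0.248]
ee_rot: [0.728, 0.686, -0.0, 0.002]
ft_force: [1.6, -3.5, 1.4]
grip_width: 0.102
grasp_force: 30.4
```

Run:
```python
from h import *
rows()
c=camera("scene");np.savez("s2.npz",**c);save("s2.png",c["color"][140:300,100:330].repeat(3,0).repeat(3,1))
```

```text
t 6.38 p [ 0.66   -0.2707  0.248 ] yaw -0.0592 tilt [-0.0029  0.0028 -1.    ] w 0.102 gf 30.393015146255493 F [ 1.57 -3.5   1.39]
```

View pics/s2.png

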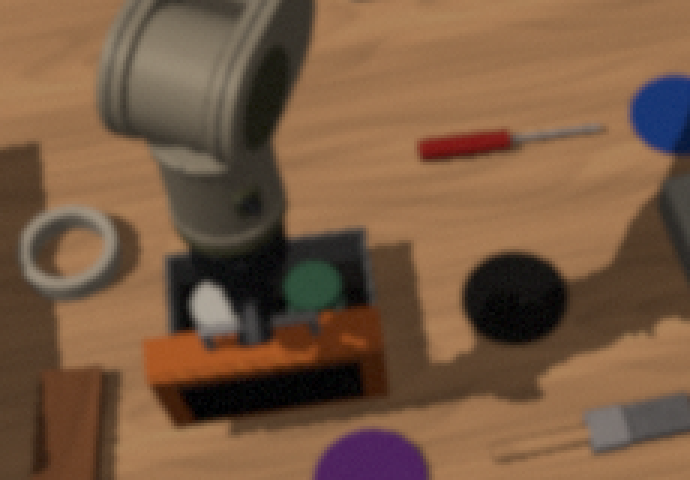

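Lid past upright with its bar in the gripper. The green jar (315,285) is on the +y side and the white one (210,305) on the -y side. I release and rise.

Scaled: -0.26 m is -0.325, -0.24 m is -0.3.

Call:
move_arm([
  {"delta_pos":[0,0,0],"turn":[0,0,0],"fingers":0.7},
  {"delta_pos":[0,0,0],"turn":[0,0,0],"fingers":0.7},
  {"delta_pos":[0,0,-0.0375],"turn":[0,0,0],"fingers":0.7},
  {"delta_pos":[0,0,-0.0875],"turn":[0,0,0],"fingers":0.7},
  {"delta_pos":[0,0,-0.125],"turn":[0,0,0],"fingers":0.7},
  {"delta_pos":[0,-0.075,-0.125],"turn":[0,0,0],"fingers":0.4},
  {"delta_pos":[0,-0.15,-0.125],"turn":[0,0,0],"fingers":0},
  {"delta_pos":[0,-0.225,-0.125],"turn":[0,0,0],"fingers":0},
  {"delta_pos":[0,-0.3,-0.125],"turn":[0,0,0],"fingers":0},
  {"delta_pos":[0,-0.325,-0.125],"turn":[0,0,0],"fingers":0},
  {"delta_pos":[0,-0.325,-0.125],"turn":[0,0,0],"fingers":0},
])

```text
clock: 7.8
position: [0.3984, -0.2542, 0.3469]
ee_rot: [0.728, 0.686, 0.002, -0.0]
ft_force: [0.4, -0.6, 0.5]
grip_width: 1.002
grasp_force: 0.0
```

```bash
cat > j.py <<'E'
from h import *
rows()
import sys
for n in("top","scene"):
    c=camera(n);W=world(c);np.savez(n+"3.npz",**c);H,S,V=cv2.split(cv2.cvtColor(c["color"],cv2.COLOR_RGB2HSV))
    X,Y,Z=W[...,0],W[...,1],W[...,2]
    reg=(X>.45)&(X<.64)&(Y>-.38)&(Y<-.15)&(Z>.07)&(Z<.115)
    g=reg&(H>40)&(H<95)&(S>60); w=reg&(S<50)&(V>90)
    for nm,m in(("green",g),("white",w)):
        P=W[m]
        if len(P): 
            T=P[P[:,2]>np.median(P[:,2])-.006]; (a,b),r=cv2.minEnclosingCircle(T[:,:2].astype(np.float32)); print(n,nm,len(P),"c",round(a,4),round(b,4),"r",round(r,4),"mean",T.mean(0).round(4))
    lid=(H<20)&(S>150)&(X>.5)&(Y>-.4)&(Y<-.13)&(Z>.05)
    P=W[lid];print(n,"lid",len(P),P.min(0).round(3),P.max(0).round(3))
c=dict(np.load("top3.npz"));save("t3.png",c["color"][130:260,270:450].repeat(4,0).repeat(4,1))
E
python3 j.py
```

```text
t 7.8 p [ 0.3984 -0.2542  0.3469] yaw -0.0588 tilt [ 0.0028  0.0026 -1.    ] w 1.002 gf 0.0 F [ 0.39 -0.58  0.5 ]
top green 297 c 0.5366 -0.2201 r 0.0271 mean [ 0.5363 -0.2203  0.0925]
top white 303 c 0.5347 -0.3102 r 0.0268 mean [ 0.5351 -0.31    0.0925]
top lid 2927 [ 0.604 -0.374  0.054] [ 0.699 -0.168  0.232]
scene green 290 c 0.5378 -0.2213 r 0.0278 mean [ 0.538  -0.2214  0.0917]
scene white 278 c 0.5356 -0.31 r 0.0277 mean [ 0.5364 -0.3105  0.092 ]
scene lid 1348 [ 0.646 -0.374  0.05 ] [ 0.938 -0.13   0.244]
```

View pics/t3.png

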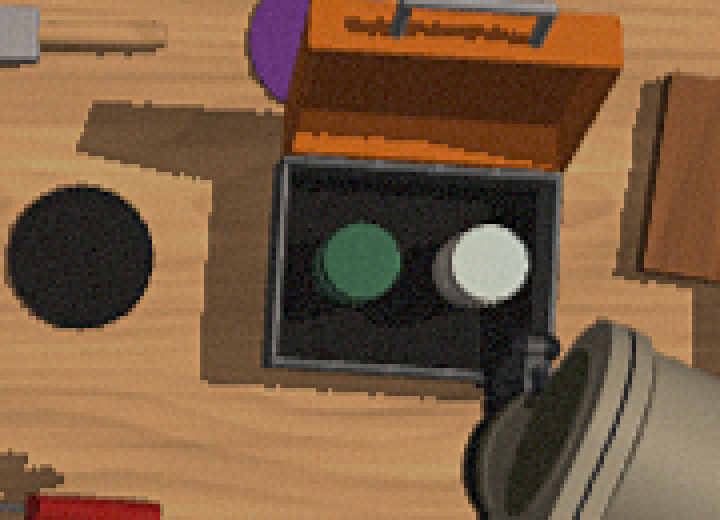

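Lid rests on its stop, the green cap is at (362,262) and white at (490,263). The green jar's axis is at (0.537, -0.2207), top at 0.092 in both views.

```bash
python3 -c "
from h import *
rows((.537,-.2207,.17,-.062),(.537,-.2207,.056,-.062))"
```

```text
t 7.9 p [ 0.4    -0.2538  0.3465] yaw -0.0578 tilt [ 6.e-04  8.e-04 -1.e+00] w 1.001 gf 0.0 F [-0.13  0.21  0.18]
[0.0409, 0.1347, 0.1766] [0.001, -0.001, 0.004]
[0.0408, 0.1347, 0.2906] [0.001, -0.001, 0.004]
```

Scaled: 0.18 m is 0.225, 0.06 m is 0.075.

Call:
move_arm([
  {"delta_pos":[0.0125,0.05,0.0375],"turn":[0,0,0],"fingers":0.12},
  {"delta_pos":[0.0313,0.1125,0.075],"turn":[0,0,0],"fingers":0.12},
  {"delta_pos":[0.0513,0.1688,0.125],"turn":[0,0,0],"fingers":0.12},
  {"delta_pos":[0.0513,0.1688,0.1875],"turn":[0,0,0],"fingers":0.12},
  {"delta_pos":[0.0513,0.1688,0.225],"turn":[0,0,0],"fingers":0.12},
  {"delta_pos":[0.0513,0.1688,0.225],"turn":[0,0,0],"fingers":0.12},
  {"delta_pos":[0.0513,0.1688,0.225],"turn":[0,0,0],"fingers":0.12},
], force=30)

```text
clock: 8.78
position: [0.5373, -0.2218, 0.1672]
ee_rot: [0.728, 0.686, -0.0, 0.001]
ft_force: [0.6, -0.6, 0.9]
grip_width: 0.88
grasp_force: 0.0
```

Run:
```python
from h import *
rows((.537,-.2207,.056,-.062))
c=camera("wrist");save("w3.png",cv2.resize(c["color"],(560,420)))
```

```text
t 8.78 p [ 0.5373 -0.2218  0.1672] yaw -0.0588 tilt [-1.e-03  7.e-04 -1.e+00] w 0.88 gf 0.0 F [ 0.57 -0.55  0.89]
[0.0011, -0.0005, 0.1112] [0.001, 0.001, 0.003]
```

View pics/w3.png

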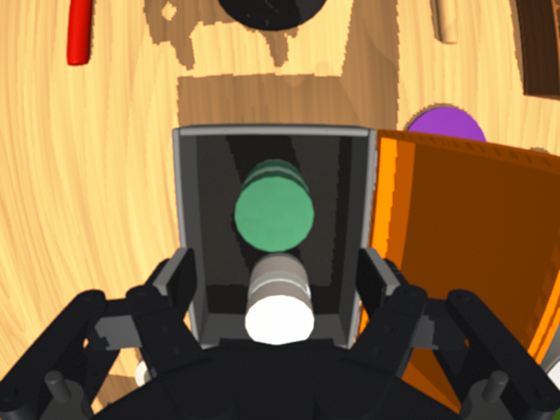

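The green cap (274,213) is centred between the fingers, and both fingertips lie inside the case walls. Descend and grip.

Scaled: 0.111 m is 0.1388, 0.035 m is 0.0438.

Call:
move_arm([
  {"delta_pos":[0.0025,0,0.0438],"turn":[0,0,0],"fingers":0.12},
  {"delta_pos":[0.0025,0,0.0875],"turn":[0,0,0],"fingers":0.12},
  {"delta_pos":[0.0025,0,0.125],"turn":[0,0,0],"fingers":0.12},
  {"delta_pos":[0.0025,0,0.1388],"turn":[0,0,0],"fingers":0.12},
  {"delta_pos":[0.0025,0,0.1388],"turn":[0,0,0],"fingers":0.12},
  {"delta_pos":[0.0025,0,0.1388],"turn":[0,0,0],"fingers":0.45},
  {"delta_pos":[0.0025,0,0.1388],"turn":[0,0,0],"fingers":0.6},
  {"delta_pos":[0.0025,0,0.1388],"turn":[0,0,0],"fingers":0.6},
  {"delta_pos":[0.0025,0,0.1388],"turn":[0,0,0],"fingers":0.6},
], force=50)

```text
clock: 9.95
position: [0.5374, -0.2198, 0.0569]
ee_rot: [0.728, 0.686, 0.001, 0.001]
ft_force: [-2.8, 0.6, 6.1]
grip_width: 0.623
grasp_force: 51.2
```

Scaled: -0.15 m is -0.1875, -0.12 m is -0.15.

Call:
move_arm([
  {"delta_pos":[0,0,-0.0188],"turn":[0,0,0],"fingers":0.6},
  {"delta_pos":[0,0,-0.0563],"turn":[0,0,0],"fingers":0.6},
  {"delta_pos":[0,0,-0.1063],"turn":[0,0,0],"fingers":0.6},
  {"delta_pos":[0,0,-0.15],"turn":[0,0,0],"fingers":0.6},
  {"delta_pos":[0,0,-0.1875],"turn":[0,0,0],"fingers":0.6},
  {"delta_pos":[0,0,-0.1875],"turn":[0,0,0],"fingers":0.6},
])

```text
clock: 10.7
position: [0.5376, -0.2201, 0.2086]
ee_rot: [0.728, 0.686, 0.002, 0.002]
ft_force: [0.5, -0.9, -2.6]
grip_width: 0.619
grasp_force: 52.9
```

```bash
python3 -c "
from h import *
rows((.533,.227,.207,-.062),(.533,.227,.16,-.062))"
```

```text
t 10.7 p [ 0.5376 -0.2201  0.2086] yaw -0.0594 tilt [-2.e-04  5.e-03 -1.e+00] w 0.619 gf 52.871003322070464 F [ 0.5  -0.88 -2.57]
[0.4461, -0.0311, 0.0013] [0.005, 0.0, 0.003]
[0.4461, -0.0314, 0.0483] [0.005, 0.0, 0.003]
```

Scaled: 0.446 m is 0.5575, 0.16 m is 0.2.

Call:
move_arm([
  {"delta_pos":[0.025,-0.0013,0],"turn":[0,0,0],"fingers":0.6},
  {"delta_pos":[0.075,-0.005,0],"turn":[0,0,0],"fingers":0.6},
  {"delta_pos":[0.1375,-0.01,0],"turn":[0,0,0],"fingers":0.6},
  {"delta_pos":[0.2,-0.0138,0],"turn":[0,0,0],"fingers":0.6},
  {"delta_pos":[0.2625,-0.0188,0],"turn":[0,0,0],"fingers":0.6},
  {"delta_pos":[0.325,-0.0225,0],"turn":[0,0,0],"fingers":0.6},
  {"delta_pos":[0.3875,-0.0275,0],"turn":[0,0,0],"fingers":0.6},
  {"delta_pos":[0.45,-0.0313,0],"turn":[0,0,0],"fingers":0.6},
  {"delta_pos":[0.5,-0.035,0],"turn":[0,0,0],"fingers":0.6},
  {"delta_pos":[0.5375,-0.0375,0],"turn":[0,0,0],"fingers":0.6},
  {"delta_pos":[0.5575,-0.0388,0],"turn":[0,0,0],"fingers":0.6},
  {"delta_pos":[0.5575,-0.0388,0],"turn":[0,0,0],"fingers":0.6},
])

```text
clock: 12.2
position: [0.5316, 0.2279, 0.2049]
ee_rot: [0.727, 0.686, -0.0, 0.0]
ft_force: [0.5, -0.3, -2.4]
grip_width: 0.621
grasp_force: 52.8
```

Run:
```python
from h import *
rows((.533,.227,.15,-.062))
c=camera("scene");W=world(c);H,S,V=cv2.split(cv2.cvtColor(c["color"],cv2.COLOR_RGB2HSV))
save("s4.png",c["color"][150:260,290:410].repeat(5,0).repeat(5,1))
X,Y,Z=[W[...,i] for i in range(3)]
m=(abs(X-.533)<.06)&(abs(Y-.227)<.06)&(H>40)&(H<95)&(S>60)&(Z>.12);P=W[m];print(len(P),P.min(0),P.max(0),P.mean(0))
```

```text
t 12.2 p [0.5316 0.2279 0.2049] yaw -0.058 tilt [-6.e-04 -6.e-04 -1.e+00] w 0.621 gf 52.845546427415684 F [ 0.5  -0.26 -2.36]
[-0.0008, 0.0015, 0.0549] [-0.001, 0.001, 0.004]
208 [0.49996505 0.19717328 0.17344484] [0.59284119 0.2326361  0.35646222] [0.54286984 0.21055906 0.23300674]
```

View pics/s4.png

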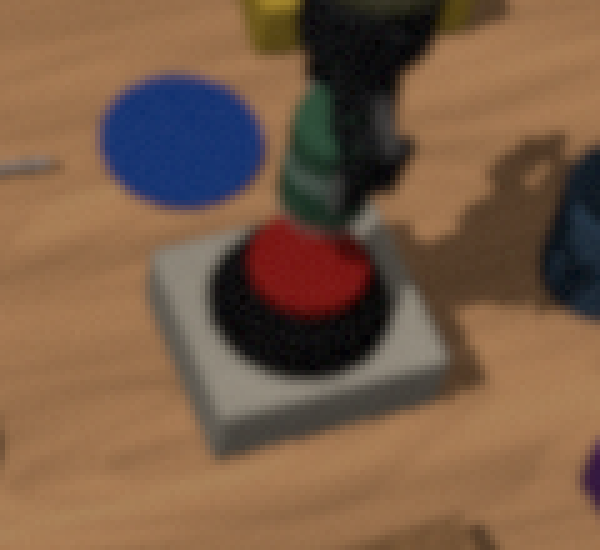

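The green jar is upright at (315,160) over the white mixer's red pad (308,265). I press down gently.

Scaled: 0.069 m is 0.0863, -0.001 m is -0.0013.

Call:
move_arm([
  {"delta_pos":[-0.0013,0.0013,0.0313],"turn":[0,0,0],"fingers":0.6},
  {"delta_pos":[-0.0013,0.0013,0.0525],"turn":[0,0,0],"fingers":0.6},
  {"delta_pos":[-0.0013,0.0013,0.0625],"turn":[0,0,0],"fingers":0.6},
  {"delta_pos":[-0.0013,0.0013,0.0675],"turn":[0,0,0],"fingers":0.6},
  {"delta_pos":[-0.0013,0.0013,0.0725],"turn":[0,0,0],"fingers":0.6},
  {"delta_pos":[-0.0013,0.0013,0.0775],"turn":[0,0,0],"fingers":0.6},
  {"delta_pos":[-0.0013,0.0013,0.0825],"turn":[0,0,0],"fingers":0.6},
  {"delta_pos":[-0.0013,0.0013,0.0863],"turn":[0,0,0],"fingers":0.6},
  {"delta_pos":[-0.0013,0.0013,0.0863],"turn":[0,0,0],"fingers":0.6},
  {"delta_pos":[-0.0013,0.0013,0.0863],"turn":[0,0,0],"fingers":0.6},
], force=60)

```text
clock: 13.5
position: [0.5332, 0.2267, 0.1378]
ee_rot: [0.728, 0.686, 0.001, -0.0]
ft_force: [-6.7, -3.2, 14.5]
grip_width: 0.617
grasp_force: 64.3
```

Scaled: 0.002 m is 0.0025, 0.001 m is 0.0013.

Call:
move_arm([
  {"delta_pos":[0,0,0.0013],"turn":[0,0,0],"fingers":0.6},
  {"delta_pos":[0,0,0.0025],"turn":[0,0,0],"fingers":0.6},
  {"delta_pos":[0,0,0.0025],"turn":[0,0,0],"fingers":0.6},
  {"delta_pos":[0,0,0.0025],"turn":[0,0,0],"fingers":0.6},
])

```text
clock: 14.0
position: [0.5334, 0.2268, 0.1376]
ee_rot: [0.728, 0.686, 0.001, -0.001]
ft_force: [-13.4, -6.2, 31.9]
grip_width: 0.616
grasp_force: 65.9
```

Run:
```python
from h import *
rows()
for n in("top","scene"):
    c=camera(n);W=world(c);H,S,V=cv2.split(cv2.cvtColor(c["color"],cv2.COLOR_RGB2HSV));X,Y,Z=[W[...,i] for i in range(3)]
    m=(np.hypot(X-.533,Y-.227)<.05)&((H<8)|(H>172))&(S>130)&(Z>.08);P=W[m]
    if len(P):print(n,len(P),np.median(P[:,2]),P.max(0),P.min(0))
    m=(np.hypot(X-.533,Y-.227)<.05)&(H>40)&(H<95)&(S>60)&(Z>.1)&(Z<.2);P=W[m]
    if len(P):print(n,"jar",len(P),P.min(0),P.max(0))
```

```text
t 14.0 p [0.5334 0.2268 0.1376] yaw -0.0591 tilt [ 2.4e-03  9.0e-04 -1.0e+00] w 0.616 gf 65.91532000224106 F [-13.44  -6.17  31.88]
top 122 0.09254078272402574 [0.56739483 0.22769353 0.16505752] [0.49643906 0.1902056  0.08006194]
top jar 99 [0.50760036 0.19715859 0.1060353 ] [0.55006772 0.21812022 0.17961928]
scene 186 0.09117534545810582 [0.57427968 0.26456806 0.14843434] [0.50574327 0.18587022 0.08025557]
scene jar 160 [0.50357671 0.19858099 0.10776821] [0.56680825 0.22497904 0.19982769]
```

The pad is fully down: its top reads 0.0925 and the force rises stiffly. I ease off slightly and hold.

Scaled: -0.001 m is -0.0013.

Call:
move_arm([
  {"delta_pos":[0,0,-0.0013],"turn":[0,0,0],"fingers":0.6},
  {"delta_pos":[0,0,-0.0013],"turn":[0,0,0],"fingers":0.6},
  {"delta_pos":[0,0,-0.0013],"turn":[0,0,0],"fingers":0.6},
  {"delta_pos":[0,0,-0.0013],"turn":[0,0,0],"fingers":0.6},
  {"delta_pos":[0,0,-0.0013],"turn":[0,0,0],"fingers":0.6},
  {"delta_pos":[0,0,-0.0013],"turn":[0,0,0],"fingers":0.6},
  {"delta_pos":[0,0,-0.0013],"turn":[0,0,0],"fingers":0.6},
  {"delta_pos":[0,0,-0.0013],"turn":[0,0,0],"fingers":0.6},
  {"delta_pos":[0,0,-0.0013],"turn":[0,0,0],"fingers":0.6},
  {"delta_pos":[0,0,-0.0013],"turn":[0,0,0],"fingers":0.6},
  {"delta_pos":[0,0,-0.0013],"turn":[0,0,0],"fingers":0.6},
  {"delta_pos":[0,0,-0.0013],"turn":[0,0,0],"fingers":0.6},
])

```text
clock: 15.6
position: [0.5333, 0.2267, 0.1377]
ee_rot: [0.728, 0.686, 0.001, -0.0]
ft_force: [-9.4, -3.9, 22.5]
grip_width: 0.618
grasp_force: 64.8
```

Call:
move_arm([
  {"delta_pos":[0,0,0],"turn":[0,0,0],"fingers":0.6},
  {"delta_pos":[0,0,0],"turn":[0,0,0],"fingers":0.6},
  {"delta_pos":[0,0,0],"turn":[0,0,0],"fingers":0.6},
  {"delta_pos":[0,0,0],"turn":[0,0,0],"fingers":0.6},
  {"delta_pos":[0,0,0],"turn":[0,0,0],"fingers":0.6},
  {"delta_pos":[0,0,0],"turn":[0,0,0],"fingers":0.6},
  {"delta_pos":[0,0,0],"turn":[0,0,0],"fingers":0.6},
  {"delta_pos":[0,0,0],"turn":[0,0,0],"fingers":0.6},
])

```text
clock: 16.6
position: [0.5333, 0.2267, 0.1377]
ee_rot: [0.728, 0.686, 0.001, -0.0]
ft_force: [-10.1, -4.2, 23.3]
grip_width: 0.619
grasp_force: 64.8
```

Scaled: -0.065 m is -0.0813, -0.06 m is -0.075.

Call:
move_arm([
  {"delta_pos":[0,0,-0.0063],"turn":[0,0,0],"fingers":0.6},
  {"delta_pos":[0,0,-0.0188],"turn":[0,0,0],"fingers":0.6},
  {"delta_pos":[0,0,-0.0438],"turn":[0,0,0],"fingers":0.6},
  {"delta_pos":[0,0,-0.075],"turn":[0,0,0],"fingers":0.6},
  {"delta_pos":[0,0,-0.0813],"turn":[0,0,0],"fingers":0.6},
  {"delta_pos":[0,0,-0.0813],"turn":[0,0,0],"fingers":0.6},
])

```text
clock: 17.35
position: [0.5327, 0.2267, 0.1999]
ee_rot: [0.728, 0.686, 0.0, -0.0]
ft_force: [-0.1, -0.2, -1.4]
grip_width: 0.621
grasp_force: 63.0
```

Run:
```python
from h import *
rows((.546,-.0225,.2,-.062),(.546,-.0225,.051,-.062))
```

```text
t 17.35 p [0.5327 0.2267 0.1999] yaw -0.0588 tilt [ 2.e-04 -2.e-04 -1.e+00] w 0.621 gf 62.98304317257134 F [-0.12 -0.19 -1.4 ]
[-0.248, 0.0279, -0.0002] [-0.0, -0.0, 0.003]
[-0.248, 0.028, 0.1488] [-0.0, -0.0, 0.003]
```

Scaled: -0.248 m is -0.31, -0.12 m is -0.15.

Call:
move_arm([
  {"delta_pos":[-0.0375,0.0038,0],"turn":[0,0,0],"fingers":0.6},
  {"delta_pos":[-0.0875,0.01,0],"turn":[0,0,0],"fingers":0.6},
  {"delta_pos":[-0.15,0.0175,0],"turn":[0,0,0],"fingers":0.6},
  {"delta_pos":[-0.2125,0.025,0],"turn":[0,0,0],"fingers":0.6},
  {"delta_pos":[-0.275,0.0313,0],"turn":[0,0,0],"fingers":0.6},
  {"delta_pos":[-0.31,0.035,0.025],"turn":[0,0,0],"fingers":0.6},
  {"delta_pos":[-0.31,0.035,0.0625],"turn":[0,0,0],"fingers":0.6},
  {"delta_pos":[-0.31,0.035,0.1063],"turn":[0,0,0],"fingers":0.6},
  {"delta_pos":[-0.31,0.035,0.1438],"turn":[0,0,0],"fingers":0.6},
  {"delta_pos":[-0.31,0.035,0.1625],"turn":[0,0,0],"fingers":0.6},
  {"delta_pos":[-0.31,0.035,0.1713],"turn":[0,0,0],"fingers":0.6},
  {"delta_pos":[-0.31,0.035,0.1713],"turn":[0,0,0],"fingers":0.6},
])

```text
clock: 18.85
position: [0.5463, -0.0226, 0.0635]
ee_rot: [0.728, 0.686, 0.0, 0.0]
ft_force: [0.5, -0.2, -1.4]
grip_width: 0.622
grasp_force: 63.0
```

Run:
```python
from h import *
rows((.546,-.0225,.051,-.062))
```

```text
t 18.85 p [ 0.5463 -0.0226  0.0635] yaw -0.059 tilt [-0.e+00  2.e-04 -1.e+00] w 0.622 gf 63.047043229598785 F [ 0.48 -0.21 -1.43]
[0.0001, -0.0003, 0.0125] [0.0, 0.0, 0.003]
```

Scaled: 0.013 m is 0.0163, 0.0125 m is 0.0156.

Call:
move_arm([
  {"delta_pos":[0,0,0.0063],"turn":[0,0,0],"fingers":0.6},
  {"delta_pos":[0,0,0.01],"turn":[0,0,0],"fingers":0.6},
  {"delta_pos":[0,0,0.0125],"turn":[0,0,0],"fingers":0.6},
  {"delta_pos":[0,0,0.0144],"turn":[0,0,0],"fingers":0.6},
  {"delta_pos":[0,0,0.0156],"turn":[0,0,0],"fingers":0.6},
  {"delta_pos":[0,0,0.0163],"turn":[0,0,0],"fingers":0.6},
  {"delta_pos":[0,0,0.0163],"turn":[0,0,0],"fingers":0.6},
])

```text
clock: 19.73
position: [0.5462, -0.0226, 0.051]
ee_rot: [0.728, 0.686, 0.0, -0.0]
ft_force: [-5.0, 0.3, 8.5]
grip_width: 0.62
grasp_force: 63.9
```

Jar is on the mat. I release gently and rise.

Scaled: -0.18 m is -0.225, -0.14 m is -0.175.

Call:
move_arm([
  {"delta_pos":[0,0,-0.0006],"turn":[0,0,0],"fingers":0.6},
  {"delta_pos":[0,0,-0.0006],"turn":[0,0,0],"fingers":0.34},
  {"delta_pos":[0,0,-0.0006],"turn":[0,0,0],"fingers":0.28},
  {"delta_pos":[0,0,-0.0006],"turn":[0,0,0],"fingers":0.15},
  {"delta_pos":[0,0,-0.0006],"turn":[0,0,0],"fingers":0.1},
  {"delta_pos":[0,0,-0.0006],"turn":[0,0,0],"fingers":0.1},
  {"delta_pos":[0,0,-0.025],"turn":[0,0,0],"fingers":0.1},
  {"delta_pos":[0,0,-0.0625],"turn":[0,0,0],"fingers":0.1},
  {"delta_pos":[0,0,-0.1125],"turn":[0,0,0],"fingers":0.1},
  {"delta_pos":[0,0,-0.175],"turn":[0,0,0],"fingers":0.1},
  {"delta_pos":[0,0,-0.225],"turn":[0,0,0],"fingers":0.1},
  {"delta_pos":[0,0,-0.225],"turn":[0,0,0],"fingers":0.1},
], force=20)

```text
clock: 21.22
position: [0.5477, -0.0231, 0.2346]
ee_rot: [0.728, 0.686, 0.003, 0.002]
ft_force: [0.6, -0.2, -0.4]
grip_width: 0.898
grasp_force: 0.0
```

Scaled: -0.13 m is -0.1625, -0.1 m is -0.125.

Call:
move_arm([
  {"delta_pos":[0,-0.0625,0],"turn":[0,0,0],"fingers":0},
  {"delta_pos":[0,-0.125,0],"turn":[0,0,0],"fingers":0},
  {"delta_pos":[0,-0.1625,0],"turn":[0,0,0],"fingers":0},
  {"delta_pos":[0,-0.1625,0],"turn":[0,0,0],"fingers":0},
  {"delta_pos":[0,-0.1625,0],"turn":[0,0,0],"fingers":0},
])

```text
clock: 21.85
position: [0.4167, -0.015, 0.2305]
ee_rot: [0.728, 0.686, 0.0, -0.0]
ft_force: [0.4, -0.9, 0.1]
grip_width: 1.0
grasp_force: 0.0
```

Run:
```python
from h import *
rows()
for n in("top","scene"):
    c=camera(n);W=world(c);H,S,V=cv2.split(cv2.cvtColor(c["color"],cv2.COLOR_RGB2HSV));X,Y,Z=[W[...,i] for i in range(3)]
    for nm,m in(("green",(np.hypot(X-.546,Y+.0225)<.05)&(H>40)&(H<95)&(S>60)&(Z>.078)&(Z<.12)),("white",(np.hypot(X-.5355,Y+.31)<.05)&(S<50)&(V>90)&(Z>.086)&(Z<.12))):
        P=W[m]
        if len(P):
            (a,b),r=cv2.minEnclosingCircle(P[:,:2].astype(np.float32));print(n,nm,round(a,4),round(b,4),round(r,4),np.median(P[:,2]))
save("s5.png",cv2.resize(c["color"],(800,600)))
```

```text
t 21.85 p [ 0.4167 -0.015   0.2305] yaw -0.0592 tilt [ 6.e-04  5.e-04 -1.e+00] w 1.0 gf 0.0 F [ 0.44 -0.95  0.11]
top green 0.5453 -0.0238 0.0266 0.08632695553927472
top white 0.535 -0.3099 0.0269 0.09214666174358509
scene green 0.5491 -0.0252 0.0262 0.08562407348145692
scene white 0.5345 -0.3094 0.0287 0.09200099646259102
```

View pics/s5.png

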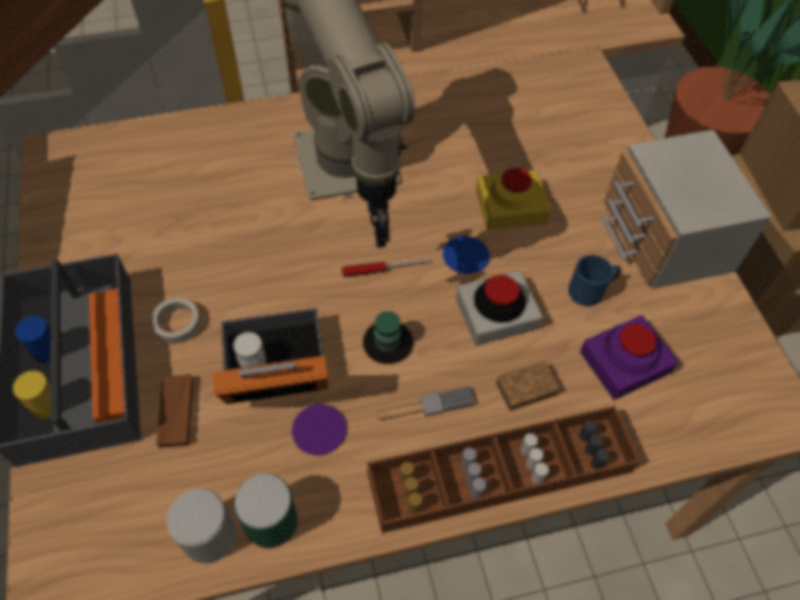

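The green jar stands upright in the middle of the black mat (388,335). The lid is open, the white jar is standing at (248,348), and nothing else has moved.

```bash
python3 -c "
from workcell import hand_in;print(hand_in())"
```

```text
the job is handed in; nothing more can be done
None
```

I handed the job in at about 22 s: the lid stays open on its stop, the pad was held fully down for over two seconds, the green jar stands upright in the middle of the black mat, and the white jar and everything lying around are undisturbed.

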